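# Back off the thumbscrew of a watch-case holder

### The arm

A 6-joint arm with a two-finger parallel gripper is mounted at the origin on the work surface. World frame = base frame: x ahead of the robot, y to its left, z up, the work surface at z = 0. Lengths are in m, angles in rad, forces in N, time in s.
With the tool pointing down it reaches from about 0.275 to 0.85 m from the base axis. Payload 19 kg.
Tool frame: the origin (TCP) lies at the very end of the fingers, on their centre line; the grasp point (between the pads) lies bot.grip_depth behind it (bot.grip_depth is the distance from the TCP to the grasp point, in m); z points along the fingers, y is the line along which they close (so a half turn about z gives the same grasp; the last joint's range is limited). The gripper opens to 85 mm and grips with 20 to 120 N. Pads are 22 mm wide; open, the fingers measure 114 mm over their backs; the gripper's body (76 mm by 85 mm) begins 54 mm behind the grasp point. The pads swing forward as they close: fully open they stand 13 mm farther back than shut.
Start: joints at [-1.333, 0.15, 1.437, -0, 1.554, -0.134], TCP at [0.209, -0.536, 0.231] pointing down, gripper open.
Joint ranges: [-2.8, 2.8], [-0.68, 2.1], [0.12, 2.68], [-1.39, 4.53], [0.16, 2.79], [-2.81, 2.81]. Speed limits (rad/s): [1.89, 1.89, 2.22, 3.01, 3.01, 3.01].

### API

Orientations are given as a 3x3 rotation matrix whose columns are the frame's x, y, z axes.
In Python, from bench import state, imaging, job_done, spotter, bot gives the robot as it stands. The module is installed in compiled form; this text tells all that it offers.
- The arm moves only by the tool servo_tool, never from a script. Its argument "rows" is one flat list of numbers, 7 for each row, row after row: the closure, from -1 (fully open) to 1 (shut), then the shift along the tool's x, y, z in mm, then the turn, a rotation vector about the tool's x, y, z in degrees. In form: [grip, x, y, z, ax, ay, az, grip, x, y, z, ax, ay, az, ...]. A call has 1 to 20 rows; each row shifts and turns the commanded pose from where the row before left it, along the tool's axes as they then stand; what a row does not reach is not made up. A row lasts 1/8 s, in which the tool goes at most 62.5 mm and 10.7 degrees, less where a joint would pass 70% of its speed; a pose out of reach is approached as far as the arm can. A call with a gripper value outside its range is refused whole. The fingers move at their own pace and stop on an object; "grip_force" is the grip in N (left out, the last holds). Time passes only in rows, so rows that do not move let the fingers close. It gives the time, the measured TCP pose, the force, the opening and the grip force at its end, in the units of the state.
- state(): the state, without advancing time (a new reading comes with each control period).
- imaging.capture(name): name is "side" or "top" or "wrist"; returns a dict with "image" (400x640x3 uint8, red, green, blue), "fov_y" (degrees; the focal length in pixels is half the picture's height over the tangent of half this angle, whatever the lens; pixels are square), "cx", "cy" (the principal point, pixels), "T" (4x4, takes a point from camera to world coordinates). Camera axes: x right, y down, z forward; pixel columns grow to the right and rows downward; lengths in m; the calibration is good to about 2 mm. A picture is of the moment at which its call begins. There is no depth.
- job_done(): hands the job in; it is judged then, once.
Trained networks look in the newest picture that a camera, given by its name, has taken for a name from the list of things; names that differ only in an ending like _2 or _b are one class to them, and where a whole thing is asked for, a point or a joint stands for the part that bears it (a point fixed in the world has none). Each returns a list of dicts, best first, with "score" (0 to 1); they miss things now and then, are a little off and sometimes report something else, mostly with a low value. They report only what shows in the picture. A call takes as long as a camera call. They do not tell look-alikes from the thing itself.
- spotter.outline_of(camera, label): "mask" (400x640 bool, what is visible of it) and "location" ([column, row] in pixels, amid what is visible of it).
- spotter.spot_point(camera, label): "location" ([column, row] in pixels: a listed point, or the origin of a listed thing).
The state is a dict: "clock": time; "joint_pos": joint angles; "qd": joint speeds; "tau": joint torques, N m; "eef_pos": TCP position; "eef_rot": TCP orientation; "force": force on the tool from outside, world axes, zero at the start; "ft_torque": the same for the moment, N m; "gripper_width": opening from 0.0 (shut) to 1.0 (fully open); "finger_force": force on a finger pad.
Only numpy, scipy, OpenCV 4.12 (cv2) and the standard library are available. Lean on these libraries where they do the work, as an engineer would, in place of code of your own. Each camera call takes 0.05 s, during which the arm holds its last target. There are 200 camera calls.

### The job

Loosen the watch-case holder so the watch can later be taken out: roll a fingertip over the knurled brass thumbscrew and back it off by two full turns (to within a quarter of a turn). Do not touch the watch between the jaws, and leave it and everything else on the bench mat where it is.

Things in the scene. Friction and masses are not known exactly. Their poses are not given: they have to be found in the camera images.
- holder: Aluminium watch-case holder (small vice), screwed down, on a steel plate 90 x 124 x 8 mm. Origin: plate's underside, below the watch's centre; z up. The screw runs level along y, 30 mm above the origin, thumbscrew at the -y end. Jaws 58 mm wide in x, tops at z = 44 mm: fixed jaw y = -36 to -10, sliding jaw y = 10 to 36 mm; four white pegs, 8 mm diameter, reach z = 55 mm. Stands on a 2 mm mat.
- knob_centre (a point): Centre of the knurled brass thumbscrew, on the screw axis; has the holder's axes and does not turn with the screw. The thumbscrew is a rigid disc, rim radius 15 mm, 16 mm wide along the holder's y axis, with a 12 mm gap to the face of the fixed jaw; its rim is free above and 17 mm clear of the mat. A white painted line crosses the rim and both faces at one place.
- thumbscrew (a joint): Angle in rad, growing as it is loosened (6.283 a turn); starts between 0 and 1 (0: white line on top), turns up to 6 turns. Loosening is anticlockwise seen from the screw's end: the top of the rim moves along the holder's -x (towards the robot). Stays where left; friction 0.025 N m (1.7 N at the rim). A fingertip pressed on top with 5 to 10 N and stroked along drags the rim with it.
- jaw_mark (a point): Red line on the top inner edge of the sliding jaw. It moves 2 mm along the holder's +y axis (away from the thumbscrew) for each full turn of loosening.
- watch: Gold wrist watch without strap, blue dial up, 42 mm diameter, 11 mm thick, 70 g, loose, lying on a nylon pad between the pegs; origin at the centre of its underside, 46 mm above the holder's origin. Must not be touched.
- loupe: Black eye loupe, 33 mm diameter, 24 mm tall, loose on the mat; origin at the centre of its underside. Leave alone.
- case_ring: Gold watch-case ring with four lugs, 42 mm diameter, 8 mm tall, loose on the mat; origin at the centre of its underside. Leave alone.
- screwdriver_stand: Round stand of 108 mm diameter and 38 mm height on a wooden foot, with eight watch screwdrivers standing in it up to 149 mm high, 0.9 kg; origin at the centre of its underside. Leave alone.
There are look-alikes about, which are no part of the job. There is more than one size of the holder; the job needs the middle-sized.

How it is judged:
On the way, in this order (a step that is already met when the one before it is completed fails the run):
1. nearly a full turn (0.9 or more) has been made, with the finger on the rim (distance of jaw_mark from where it was at the start of the episode above 0.0018 m and contact force between the fingers and thumbscrew above 0.3 N), for 0.02 s.
2. the screw has been backed off by two full turns, to within a quarter of a turn (distance of jaw_mark from where it was at the start of the episode above 0.0035 m), for 0.1 s.
At the end, for the whole second after the job is handed in: The thumbscrew has been loosened by 1.75 to 2.25 turns from its start, so the sliding jaw has opened by 3.5 to 4.5 mm, and is at rest; the watch lies flat within 6 mm of its start, and the loupe, case ring and screwdriver stand within 15 mm of theirs (distance of jaw_mark from where it was at the start of the episode between 0.0035 and 0.0045 m and y of jaw_mark in the frame of holder above 0.0136 m and velocity of joint thumbscrew between -0.1 and 0.1 rad/s and distance of watch from where it was at the start of the episode below 0.006 m and angle between watch's own z axis and vertical below 0.1 rad and distance of each of loupe, case_ring, screwdriver_stand from where it was at the start of the episode below 0.015 m); the robot touches nothing.
It fails at once if the watch is touched by the robot (contact force between any of the fingers, the arm and watch above 0.5 N).
It fails at once if the watch is lifted or carried off (distance of watch from where it was at the start of the episode above 0.008 m).
It fails at once if the loupe, the case ring or the screwdriver stand is moved, lifted or carried (distance of any of loupe, case_ring, screwdriver_stand from where it was at the start of the episode above 0.02 m).
It also fails if it takes over 66 s, if anything falls off the work surface, if the arm or the gripper's body presses on something with over 40 N, if the wrist force passes 120 N, or if a joint passes its speed limit or range.

## Working session

There is one attempt and no reset: what is moved stays moved. The work goes in short steps, Python scripts to look and compute and a tool call to move; the robot and the scene stay as the last step left them, time stands still between calls to the robot, and variables do not carry over. Pictures are saved under pics/ and viewed, at most 10 in all, crops included, and the job is handed in when it is done.

Besides the shell and the picture viewer there is one more tool, called after "Call:" by a JSON object that holds its "name" and its "arguments". servo_tool: Moves the arm, as the interface text tells. Its arguments: {"type":"object","properties":{"rows":{"type":"array"},"grip_force":{"type":"number"}},"required":["rows"]}

```bash
mkdir -p pics; cat > h.py <<'E'
import numpy as np, cv2
from bench import state, imaging, job_done, spotter, bot
def ray(c,p):
    h=c["image"].shape[0]; f=h/2/np.tan(np.radians(c["fov_y"])/2)
    d=np.array([(p[0]-c["cx"])/f,(p[1]-c["cy"])/f,1]); T=np.array(c["T"]); return T[:3,3],T[:3,:3]@d
def at_z(c,p,z):
    o,d=ray(c,p); return o+d*(z-o[2])/d[2]
def proj(c,P):
    T=np.array(c["T"]); q=T[:3,:3].T@(np.array(P)-T[:3,3]); f=c["image"].shape[0]/2/np.tan(np.radians(c["fov_y"])/2)
    return np.array([c["cx"]+f*q[0]/q[2],c["cy"]+f*q[1]/q[2]])
def save(n,im): cv2.imwrite("pics/"+n,cv2.cvtColor(np.ascontiguousarray(im),cv2.COLOR_RGB2BGR))
E
python3 - <<'E'
from h import *
ims=[]
zs=dict(knob_centre=.032,jaw_mark=.046,watch=.048,holder=.002,loupe=.002,case_ring=.002,screwdriver_stand=.002)
for n in("top","side"):
    c=imaging.capture(n); ims.append(c["image"]); print(n,np.round(c["T"],3).tolist(),c["fov_y"])
    for l in zs:
        for r in spotter.spot_point(n,l): print(l,round(r["score"],2),np.round(r["location"]),np.round(at_z(c,r["location"],zs[l]),3))
save("top.png",ims[0]);save("side.png",ims[1])
s=state();print(s["clock"],bot.grip_depth)
E
```

```text
top [[-0.012, -0.999, 0.047, 0.538], [-1.0, 0.011, -0.015, 0.101], [0.015, -0.047, -0.999, 0.791], [0.0, 0.0, 0.0, 1.0]] 57.821542436444346
knob_centre 0.83 [440. 138.] [ 0.693 -0.17   0.032]
knob_centre 0.74 [370. 203.] [ 0.557 -0.017  0.032]
knob_centre 0.56 [299.  94.] [0.792 0.13  0.032]
jaw_mark 0.83 [335. 208.] [0.548 0.057 0.046]
jaw_mark 0.67 [256. 108.] [0.757 0.219 0.046]
jaw_mark 0.6 [420. 143.] [ 0.682 -0.122  0.046]
watch 0.85 [349. 216.] [0.533 0.029 0.048]
holder 0.85 [427. 149.] [ 0.676 -0.151  0.002]
holder 0.7 [347. 213.] [0.538 0.029 0.002]
holder 0.63 [275. 118.] [0.749 0.185 0.002]
loupe 0.47 [348. 161.] [0.652 0.025 0.002]
loupe 0.43 [346. 213.] [0.538 0.03  0.002]
case_ring 0.7 [385. 248.] [ 0.462 -0.053  0.002]
screwdriver_stand 0.97 [275. 252.] [0.456 0.185 0.002]
side [[0.958, -0.223, 0.179, 0.443], [-0.286, -0.738, 0.611, -0.385], [-0.004, -0.637, -0.771, 0.666], [0.0, 0.0, 0.0, 1.0]] 44.449303154823774
knob_centre 0.91 [329. 278.] [ 0.561 -0.018  0.032]
knob_centre 0.76 [458. 349.] [ 0.695 -0.175  0.032]
knob_centre 0.71 [422. 175.] [0.781 0.136 0.032]
jaw_mark 0.95 [311. 236.] [0.554 0.055 0.046]
jaw_mark 0.84 [394. 130.] [0.772 0.248 0.046]
jaw_mark 0.73 [437. 318.] [ 0.682 -0.131  0.046]
watch 0.95 [302. 250.] [0.533 0.031 0.048]
holder 0.88 [428. 339.] [ 0.673 -0.139  0.002]
holder 0.86 [304. 266.] [0.535 0.032 0.002]
holder 0.7 [390. 170.] [0.745 0.191 0.002]
loupe 0.56 [369. 249.] [0.646 0.033 0.002]
loupe 0.41 [237. 206.] [0.454 0.186 0.002]
case_ring 0.73 [270. 327.] [ 0.46  -0.055  0.002]
screwdriver_stand 0.79 [235. 205.] [0.452 0.189 0.002]
0.8 0.0187
```

View pics/top.png

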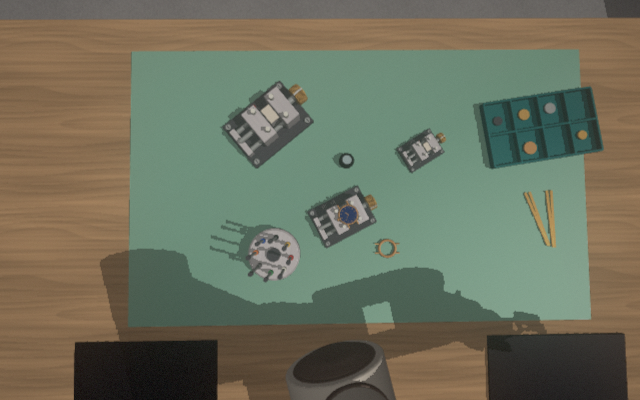

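View pics/side.png

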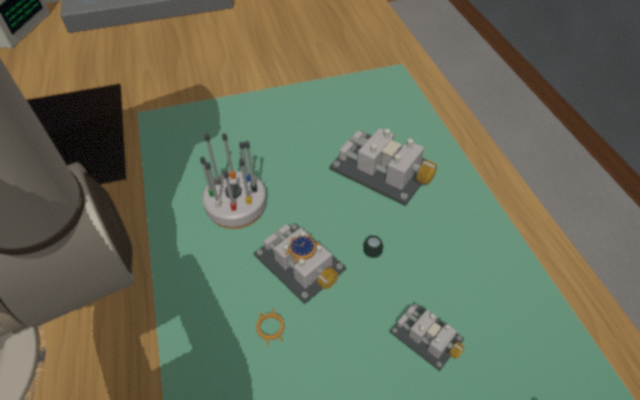

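Candidates for the holder in the top view are the large one (268,123), the small one (422,150) and the mid-sized one carrying the watch (347,213). The mid-sized one fits the description. Its knob is at (370,203) in the top view and (329,278) in the side view. I'll check the choice and its plate size in a crop.

```bash
python3 - <<'E'
from h import *
c=imaging.capture("top")
for r in spotter.outline_of("top","holder"):
    m=r["mask"].astype(np.uint8); p=cv2.findNonZero(m)[:,0,:]
    w=np.array([at_z(c,q,.010)[:2] for q in p]); (ct,sz,a)=cv2.minAreaRect((w*1000).astype(np.float32))
    print(np.round(r["location"]),np.round(ct),np.round(sz),round(a,1))
s=imaging.capture("side")
save("crop.png",cv2.resize(s["image"][210:310,240:400],None,fx=5,fy=5,interpolation=cv2.INTER_CUBIC))
st=state(); print(np.round(st["eef_rot"],3).tolist(),np.round(st["eef_pos"],4),st["gripper_width"],st["force"])
E
```

```text
[423. 150.] [ 677. -140.] [ 63. 106.] 31.9
[338. 217.] [535.  34.] [ 92. 142.] 27.7
[272. 122.] [740. 188.] [119. 188.] 39.3
[[0.932, 0.363, -0.0], [0.363, -0.932, 0.0], [-0.0, -0.0, -1.0]] [ 0.2089 -0.5357  0.2313] 1.0022348198835846 [-0.88882828  0.05001235  0.45933923]
```

View pics/crop.png

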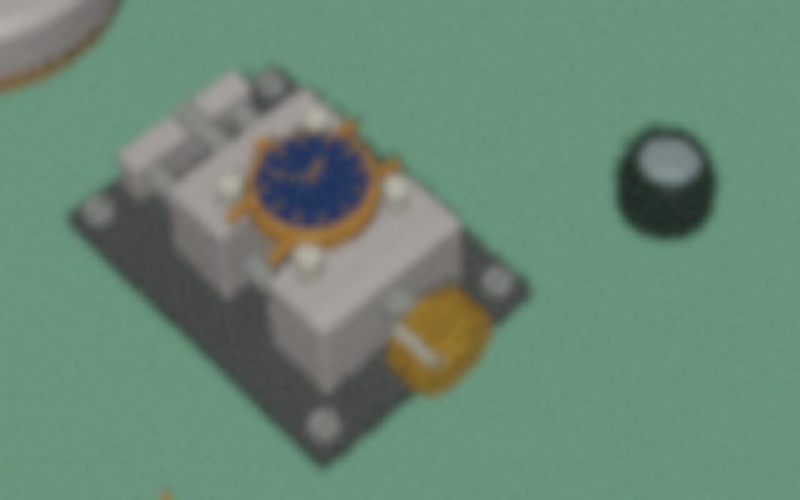

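The crop shows the mid-sized holder with the watch. Its knob sits at crop (440,340), with the white line on the near upper left at (415,342). The plate measures about 92 mm wide and the yaw is about 28°. I'll go above the knob with the fingers shut.

Call:
{"name": "servo_tool", "arguments": {"rows": [1, 0, 0, 0, 0, 0, -6.7, 1, 34.5, -18.3, 5, 0, 0, 0, 1, 34.5, -18.3, 5, 0, 0, 0, 1, 34.5, -18.3, 5, 0, 0, 0, 1, 34.5, -18.3, 5, 0, 0, 0, 1, 34.5, -18.3, 5, 0, 0, 0, 1, 34.5, -18.3, 5, 0, 0, 0, 1, 34.5, -18.3, 5, 0, 0, 0, 1, 34.5, -18.3, 5, 0, 0, 0, 1, 34.5, -18.3, 5, 0, 0, 0, 1, 34.5, -18.3, 5, 0, 0, 0, 1, 34.5, -18.3, 5, 0, 0, 0, 1, 34.5, -18.3, 5, 0, 0, 0, 1, 34.5, -18.3, 5, 0, 0, 0, 1, 34.5, -18.3, 5, 0, 0, 0, 1, 34.5, -18.3, 5, 0, 0, 0, 1, 34.5, -18.3, 5, 0, 0, 0, 1, 0, 0, 0, 0, 0, 0, 1, 0, 0, 0, 0, 0, 0]}}

```text
clock: 3.32
eef_pos: [0.5586, -0.0182, 0.1513]
eef_rot: [[0.883, 0.47, -0.0], [0.47, -0.883, -0.0], [-0.0, -0.0, -1.0]]
force: [-0.7, -1.0, 0.3]
gripper_width: -0.0
finger_force: 0.0
```

```bash
python3 - <<'E'
from h import *
c=imaging.capture("wrist"); im=c["image"].copy()
st=state(); p=st["eef_pos"]; R=np.array(st["eef_rot"]); print(st["clock"],np.round(p,4),np.round(R,3).tolist(),st["force"],st["gripper_width"])
for l,z in dict(knob_centre=.032,jaw_mark=.046,watch=.048,holder=.002).items():
    for r in spotter.spot_point("wrist",l):
        w=at_z(c,r["location"],z); print(l,round(r["score"],2),np.round(r["location"]),np.round(w,4),"tool mm",np.round(R.T@(w-p)*1000,1))
save("w1.png",im)
E
```

```text
3.375 [ 0.5585 -0.0185  0.1514] [[0.883, 0.469, -0.0], [0.469, -0.883, -0.0], [-0.0, 0.0, -1.0]] [ 0.31093164 -0.41976583 -0.05441055] 0.0067526177317401275
knob_centre 0.74 [561. 133.] [ 0.6952 -0.1655  0.032 ] tool mm [ 51.8 193.9 119.5]
knob_centre 0.6 [325. 191.] [ 0.5605 -0.0186  0.032 ] tool mm [  1.8   1.  119.4]
knob_centre 0.52 [ 87. 175.] [0.4778 0.1678 0.032 ] tool mm [  16.2 -202.4  119.4]
jaw_mark 0.96 [243. 164.] [0.5538 0.0521 0.046 ] tool mm [ 29.  -64.6 105.4]
watch 0.71 [254. 193.] [0.5361 0.0342 0.048 ] tool mm [  5.  -57.1 103.4]
holder 0.9 [502. 133.] [ 0.677  -0.1396  0.002 ] tool mm [ 47.8 162.4 149.4]
holder 0.86 [268. 184.] [0.5322 0.0285 0.002 ] tool mm [ -1.2 -53.9 149.4]
```

View pics/w1.png

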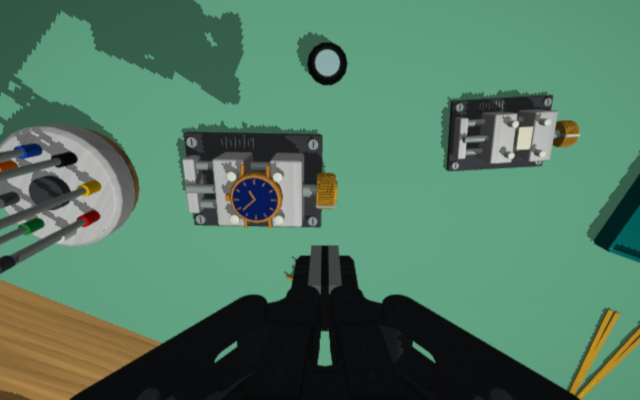

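The wrist view shows the knob at (327,191), right where the estimate puts it, about 1.5 mm off along tool x. The fingers are shut and the watch is clear to the left. I'll descend to just above the rim at the +x side.

Call:
{"name": "servo_tool", "arguments": {"rows": [1, 10.5, 4, 10, 0, 0, 0, 1, 0, 0, 15, 0, 0, 0, 1, 0, 0, 15, 0, 0, 0, 1, 0, 0, 15, 0, 0, 0, 1, 0, 0, 15, 0, 0, 0, 1, 0, 0, 15, 0, 0, 0, 1, 0, 0, 10, 0, 0, 0, 1, 0, 0, 5, 0, 0, 0, 1, 0, 0, 2, 0, 0, 0, 1, 0, 0, 1, 0, 0, 0, 1, 0, 0, 0, 0, 0, 0]}}

```text
clock: 4.95
eef_pos: [0.5701, -0.0166, 0.0486]
eef_rot: [[0.883, 0.469, 0.0], [0.469, -0.883, 0.0], [0.0, 0.0, -1.0]]
force: [0.6, 0.5, -0.3]
gripper_width: -0.001
finger_force: 0.0
```

Call:
{"name": "servo_tool", "arguments": {"rows": [1, 0, 0, 1, 0, 0, 0, 1, 0, 0, 0, 0, 0, 0]}}

```text
clock: 5.2
eef_pos: [0.5699, -0.0166, 0.0473]
eef_rot: [[0.883, 0.469, 0.0], [0.469, -0.883, 0.0], [0.0, -0.0, -1.0]]
force: [0.9, 0.2, -1.4]
gripper_width: 0.003
finger_force: 0.0
```

Call:
{"name": "servo_tool", "arguments": {"rows": [1, 0, 0, 0.5, 0, 0, 0, 1, 0, 0, 0, 0, 0, 0]}}

```text
clock: 5.45
eef_pos: [0.5699, -0.0166, 0.0468]
eef_rot: [[0.883, 0.469, -0.0], [0.469, -0.883, 0.0], [0.0, -0.0, -1.0]]
force: [-0.6, -0.2, 0.7]
gripper_width: -0.003
finger_force: 0.2
```

Call:
{"name": "servo_tool", "arguments": {"rows": [1, 0, 0, 0.5, 0, 0, 0, 1, 0, 0, 0, 0, 0, 0]}}

```text
clock: 5.7
eef_pos: [0.5701, -0.0166, 0.0466]
eef_rot: [[0.883, 0.469, 0.0], [0.469, -0.883, 0.0], [0.0, 0.0, -1.0]]
force: [-0.3, 1.0, 5.0]
gripper_width: 0.002
finger_force: 2.2
```

In contact, pressing with about 5 N. I'll press a little more and make the first stroke.

Call:
{"name": "servo_tool", "arguments": {"rows": [1, 0, 0, 0.2, 0, 0, 0, 1, -2, 0, 0, 0, 0, 0, 1, -2, 0, 0, 0, 0, 0, 1, -2, 0, 0, 0, 0, 0, 1, -2, 0, 0, 0, 0, 0, 1, -1, 0, 0, 0, 0, 0]}}

```text
clock: 6.45
eef_pos: [0.5625, -0.0206, 0.0468]
eef_rot: [[0.883, 0.47, 0.002], [0.47, -0.883, 0.001], [0.002, 0.0, -1.0]]
force: [0.6, 5.0, 9.2]
gripper_width: 0.0
finger_force: 4.5
```

Call:
{"name": "servo_tool", "arguments": {"rows": [1, -2, 0, 0, 0, 0, 0, 1, -2, 0, 0, 0, 0, 0, 1, -2, 0, 0, 0, 0, 0, 1, -2, 0, 0, 0, 0, 0, 1, -1, 0, 0, 0, 0, 0]}}

```text
clock: 7.08
eef_pos: [0.5544, -0.0247, 0.0468]
eef_rot: [[0.883, 0.47, 0.001], [0.47, -0.883, 0.001], [0.001, 0.0, -1.0]]
force: [-0.7, 4.8, 8.9]
gripper_width: -0.002
finger_force: 4.4
```

```bash
python3 - <<'E'
from h import *
c=imaging.capture("side"); w=imaging.capture("wrist"); s=state(); print(s["clock"],s["force"])
a=cv2.resize(c["image"][245:305,290:370],None,fx=5,fy=5,interpolation=cv2.INTER_CUBIC)
b=cv2.resize(w["image"][200:300,250:400],(400,300),interpolation=cv2.INTER_CUBIC)
save("s1.png",np.hstack([a,b]))
E
```

```text
7.175 [-1.9479179   2.97396309  8.85636672]
```

View pics/s1.png

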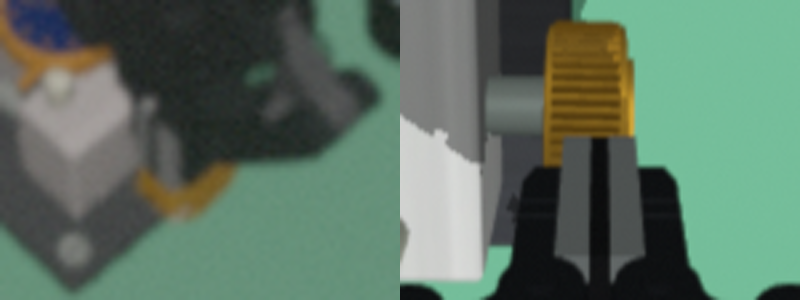

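The side view is mostly blocked by the gripper. The wrist crop (right) shows the pads on the rim at about crop (600,140), clear of the jaw. The force stays steady at 9 N, so the strokes drag the rim. I'll do two stroke cycles per call.

Call:
{"name": "servo_tool", "arguments": {"rows": [1, 0, 0, -5, 0, 0, 0, 1, 18, 0, 0, 0, 0, 0, 1, 0, 0, 2, 0, 0, 0, 1, 0, 0, 3, 0, 0, 0, 1, -3, 0, 0, 0, 0, 0, 1, -3, 0, 0, 0, 0, 0, 1, -3, 0, 0, 0, 0, 0, 1, -3, 0, 0, 0, 0, 0, 1, -3, 0, 0, 0, 0, 0, 1, -3, 0, 0, 0, 0, 0, 1, 0, 0, -5, 0, 0, 0, 1, 18, 0, 0, 0, 0, 0, 1, 0, 0, 2, 0, 0, 0, 1, 0, 0, 3, 0, 0, 0, 1, -3, 0, 0, 0, 0, 0, 1, -3, 0, 0, 0, 0, 0, 1, -3, 0, 0, 0, 0, 0, 1, -3, 0, 0, 0, 0, 0, 1, -3, 0, 0, 0, 0, 0, 1, -3, 0, 0, 0, 0, 0]}}

```text
clock: 9.68
eef_pos: [0.5539, -0.0249, 0.0467]
eef_rot: [[0.883, 0.469, 0.001], [0.469, -0.883, 0.001], [0.001, -0.0, -1.0]]
force: [-1.2, 4.9, 8.7]
gripper_width: -0.006
finger_force: 4.7
```

Call:
{"name": "servo_tool", "arguments": {"rows": [1, 0, 0, -5, 0, 0, 0, 1, 18, 0, 0, 0, 0, 0, 1, 0, 0, 2, 0, 0, 0, 1, 0, 0, 3, 0, 0, 0, 1, -3, 0, 0, 0, 0, 0, 1, -3, 0, 0, 0, 0, 0, 1, -3, 0, 0, 0, 0, 0, 1, -3, 0, 0, 0, 0, 0, 1, -3, 0, 0, 0, 0, 0, 1, -3, 0, 0, 0, 0, 0, 1, 0, 0, -5, 0, 0, 0, 1, 18, 0, 0, 0, 0, 0, 1, 0, 0, 2, 0, 0, 0, 1, 0, 0, 3, 0, 0, 0, 1, -3, 0, 0, 0, 0, 0, 1, -3, 0, 0, 0, 0, 0, 1, -3, 0, 0, 0, 0, 0, 1, -3, 0, 0, 0, 0, 0, 1, -3, 0, 0, 0, 0, 0, 1, -3, 0, 0, 0, 0, 0]}}

```text
clock: 12.18
eef_pos: [0.5539, -0.0249, 0.0467]
eef_rot: [[0.883, 0.47, 0.001], [0.47, -0.883, 0.001], [0.001, -0.0, -1.0]]
force: [-0.6, 5.4, 9.7]
gripper_width: 0.0
finger_force: 4.8
```

Call:
{"name": "servo_tool", "arguments": {"rows": [1, 0, 0, -30, 0, 0, 0, 1, 0, 0, -40, 0, 0, 0, 1, 0, 20, -40, 0, 0, 0, 1, -40, 40, 0, 0, 0, 0, 1, -60, 0, 0, 0, 0, 0, 1, -60, 0, 0, 0, 0, 0, 1, 0, 0, 0, 0, 0, 0, 1, 0, 0, 0, 0, 0, 0]}}

```text
clock: 13.18
eef_pos: [0.4408, -0.1533, 0.1562]
eef_rot: [[0.883, 0.469, 0.0], [0.469, -0.883, -0.0], [0.0, 0.0, -1.0]]
force: [0.1, 0.4, -0.1]
gripper_width: -0.003
finger_force: 0.0
```

```bash
python3 - <<'E'
from h import *
c=imaging.capture("side"); w=imaging.capture("wrist"); s=state(); print(s["clock"],s["force"],s["eef_pos"])
a=cv2.resize(c["image"][240:310,280:370],(540,420),interpolation=cv2.INTER_CUBIC)
save("s2.png",a); k=proj(w,[.560,-.018,.032]); print(k)
print([np.round(r["location"],1) for r in spotter.spot_point("side","jaw_mark")], [np.round(r["location"],1) for r in spotter.spot_point("wrist","knob_centre")])
E
```

```text
13.275 [ 0.56174119 -0.65869145 -0.0231743 ] [ 0.44137086 -0.15278521  0.15593072]
[234.92664596 -33.94822001]
[array([436.9, 317.7]), array([393.8, 131.6]), array([311.4, 235.4])] []
```

View pics/s2.png

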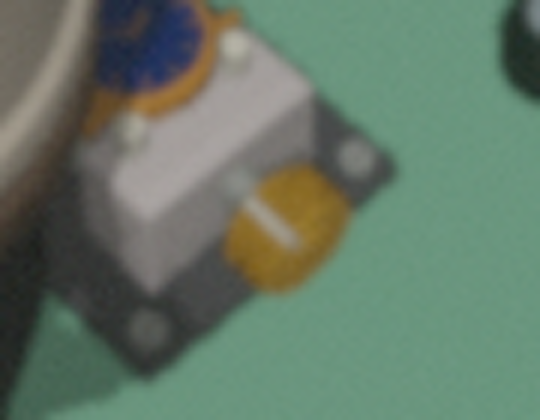

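The line is back on top at crop (270,222), slightly short of its start position, so this is just under one turn. I'll work out the angles by projection.

```bash
python3 - <<'E'
from h import *
c=imaging.capture("side")
hx=np.array([.883,.469,0]);hy=np.array([-.469,.883,0]);K=np.array([.5600,-.0175,.0317])
for th in np.arange(-.4,1.41,.2):
    P=K+.015*(-np.sin(th)*hx+np.array([0,0,np.cos(th)])); print(round(th,1),np.round(proj(c,P+.008*hy),1),np.round(proj(c,P-.008*hy),1))
print("centre",proj(c,K))
im=cv2.cvtColor(c["image"],cv2.COLOR_RGB2HSV)[262:300,312:345]; m=(im[...,0]>12)&(im[...,0]<28)&(im[...,1]>150)
y,x=np.nonzero(m); print(x.min()+312,x.max()+312,y.min()+262,y.max()+262)
E
```

```text
-0.4 [327.4 267.3] [335.  273.8]
-0.2 [326.  268.1] [333.7 274.7]
0.0 [324.6 269.2] [332.2 275.8]
0.2 [323.1 270.5] [330.8 277.1]
0.4 [321.8 272. ] [329.4 278.6]
0.6 [320.5 273.6] [328.2 280.2]
0.8 [319.4 275.2] [327.1 281.9]
1.0 [318.5 276.8] [326.2 283.5]
1.2 [317.9 278.3] [325.5 285. ]
1.4 [317.5 279.6] [325.1 286.3]
centre [328.32466727 277.81117582]
318 336 268 287
```

It started at about 0.8 rad and is now at about 0.55, so it has made roughly 6.0 rad, which matches no slip. Another 6.55 rad is needed, or about 98 mm: five 18 mm strokes plus 8 mm.

Call:
{"name": "servo_tool", "arguments": {"rows": [1, 60, 0, 0, 0, 0, 0, 1, 60, -30, 0, 0, 0, 0, 1, 40, -30, 0, 0, 0, 0, 1, 18, 0, 0, 0, 0, 0, 1, 0, 0, 40, 0, 0, 0, 1, 0, 0, 40, 0, 0, 0, 1, 0, 0, 20, 0, 0, 0, 1, 0, 0, 5, 0, 0, 0, 1, 0, 0, 2, 0, 0, 0, 1, 0, 0, 3, 0, 0, 0, 1, -3, 0, 0, 0, 0, 0, 1, -3, 0, 0, 0, 0, 0, 1, -3, 0, 0, 0, 0, 0, 1, -3, 0, 0, 0, 0, 0, 1, -3, 0, 0, 0, 0, 0, 1, -3, 0, 0, 0, 0, 0]}}

```text
clock: 15.42
eef_pos: [0.5512, -0.0289, 0.0464]
eef_rot: [[0.883, 0.47, 0.0], [0.47, -0.883, -0.0], [0.0, 0.0, -1.0]]
force: [0.1, 0.1, 0.6]
gripper_width: -0.002
finger_force: 0.3
```

I lost 4 mm in x on the way back, so the tip ran off the edge near the end of that stroke. I'll correct the offset and go on, then check again with the line.

Call:
{"name": "servo_tool", "arguments": {"rows": [1, 0, 0, -5, 0, 0, 0, 1, 22, -2, 0, 0, 0, 0, 1, 0, 0, 2, 0, 0, 0, 1, 0, 0, 3, 0, 0, 0, 1, -3, 0, 0, 0, 0, 0, 1, -3, 0, 0, 0, 0, 0, 1, -3, 0, 0, 0, 0, 0, 1, -3, 0, 0, 0, 0, 0, 1, -3, 0, 0, 0, 0, 0, 1, -3, 0, 0, 0, 0, 0, 1, 0, 0, -5, 0, 0, 0, 1, 18, 0, 0, 0, 0, 0, 1, 0, 0, 2, 0, 0, 0, 1, 0, 0, 3, 0, 0, 0, 1, -3, 0, 0, 0, 0, 0, 1, -3, 0, 0, 0, 0, 0, 1, -3, 0, 0, 0, 0, 0, 1, -3, 0, 0, 0, 0, 0, 1, -3, 0, 0, 0, 0, 0, 1, -3, 0, 0, 0, 0, 0]}}

```text
clock: 17.92
eef_pos: [0.5538, -0.025, 0.0467]
eef_rot: [[0.883, 0.469, 0.001], [0.469, -0.883, 0.001], [0.001, -0.0, -1.0]]
force: [-1.0, 4.5, 8.6]
gripper_width: -0.002
finger_force: 4.6
```

Call:
{"name": "servo_tool", "arguments": {"rows": [1, 0, 0, -5, 0, 0, 0, 1, 18, 0, 0, 0, 0, 0, 1, 0, 0, 2, 0, 0, 0, 1, 0, 0, 3, 0, 0, 0, 1, -3, 0, 0, 0, 0, 0, 1, -3, 0, 0, 0, 0, 0, 1, -3, 0, 0, 0, 0, 0, 1, -3, 0, 0, 0, 0, 0, 1, -3, 0, 0, 0, 0, 0, 1, -3, 0, 0, 0, 0, 0, 1, 0, 0, -5, 0, 0, 0, 1, 18, 0, 0, 0, 0, 0, 1, 0, 0, 2, 0, 0, 0, 1, 0, 0, 3, 0, 0, 0, 1, -3, 0, 0, 0, 0, 0, 1, -3, 0, 0, 0, 0, 0, 1, -3, 0, 0, 0, 0, 0, 1, -3, 0, 0, 0, 0, 0, 1, -3, 0, 0, 0, 0, 0, 1, -3, 0, 0, 0, 0, 0]}}

```text
clock: 20.42
eef_pos: [0.5538, -0.025, 0.0467]
eef_rot: [[0.883, 0.469, 0.001], [0.469, -0.883, 0.001], [0.001, -0.0, -1.0]]
force: [-0.6, 3.9, 8.8]
gripper_width: 0.002
finger_force: 4.7
```

That's about 11.8 rad so far. I'll add a 10 mm stroke, then retreat and check.

Call:
{"name": "servo_tool", "arguments": {"rows": [1, 0, 0, -5, 0, 0, 0, 1, 14, 0, 0, 0, 0, 0, 1, 0, 0, 2, 0, 0, 0, 1, 0, 0, 3, 0, 0, 0, 1, -2, 0, 0, 0, 0, 0, 1, -2, 0, 0, 0, 0, 0, 1, -2, 0, 0, 0, 0, 0, 1, -2, 0, 0, 0, 0, 0, 1, -2, 0, 0, 0, 0, 0, 1, 0, 0, 0, 0, 0, 0, 1, 0, 0, -30, 0, 0, 0, 1, 0, 0, -40, 0, 0, 0, 1, 0, 20, -40, 0, 0, 0, 1, -40, 40, 0, 0, 0, 0, 1, -60, 0, 0, 0, 0, 0, 1, -60, 0, 0, 0, 0, 0, 1, 0, 0, 0, 0, 0, 0, 1, 0, 0, 0, 0, 0, 0]}}

```text
clock: 22.68
eef_pos: [0.4446, -0.1514, 0.1561]
eef_rot: [[0.883, 0.469, 0.0], [0.469, -0.883, 0.0], [0.0, 0.0, -1.0]]
force: [-0.8, 0.9, -0.5]
gripper_width: 0.003
finger_force: 0.0
```

```bash
python3 - <<'E'
from h import *
c=imaging.capture("side"); t=imaging.capture("top"); s=state(); print(s["clock"],s["force"])
save("s3.png",cv2.resize(c["image"][240:310,280:370],(540,420),interpolation=cv2.INTER_CUBIC))
for n in("side","top"):
  for l in("watch","jaw_mark","loupe","case_ring","screwdriver_stand"): print(n,l,[np.round(r["location"],1).tolist() for r in spotter.spot_point(n,l)])
E
```

```text
22.775 [-0.68451623  0.18072718  0.46807547]
side watch [[303.3, 250.0]]
side jaw_mark [[393.5, 131.7], [437.1, 315.9], [310.1, 235.8]]
side loupe [[370.0, 252.9]]
side case_ring []
side screwdriver_stand []
top watch [[344.8, 214.9]]
top jaw_mark [[255.8, 101.6], [417.8, 140.1], [336.7, 206.9]]
top loupe [[346.3, 160.3]]
top case_ring []
top screwdriver_stand [[275.0, 249.0]]
```

View pics/s3.png

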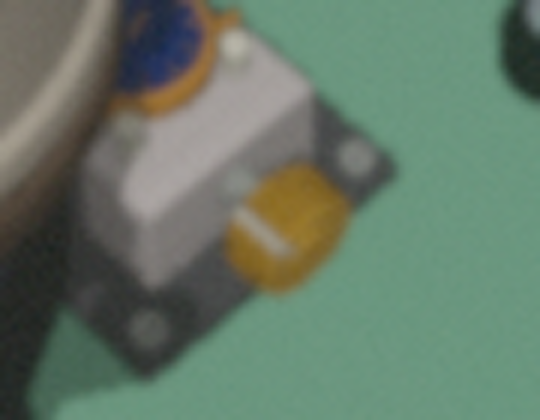

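The line runs from crop (237,208) to (287,252), which is about 0.75 rad against 0.8 at the start. Together with the stroke count, that means two full turns. The watch and loupe are where they were, and the robot is clear.

```bash
python3 -c "
from h import *
print(job_done())"
```

```text
the job is handed in; nothing more can be done
None
```

The thumbscrew on the mid-sized holder is backed off by about two full turns, judged from the stroke count and the white line returning to its start angle. I steered clear of the watch and the other items on the mat. In the last pictures the watch, loupe and screwdriver stand were where they started, the case ring was not detected, and the job is handed in.

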